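# Make room in the kitting tote for the press rack bar

### The arm

A 6-joint arm with a two-finger parallel gripper is mounted at the origin on the work surface. World frame = base frame: x ahead of the robot, y to its left, z up, the work surface at z = 0. Lengths are in mm, angles in degrees, forces in N, time in s.
With the tool pointing down it reaches from about 300 to 875 mm from the base axis. Payload 4.2 kg.
Tool frame: the origin (TCP) lies midway between the tips of the shut fingers; the grasp point (between the pads) lies 19 mm behind it (bot.hold_point_z is the distance from the TCP to the grasp point, in mm); z points along the fingers, y is the direction in which the jaws open and shut (so a half turn about z gives the same grasp; the last joint's range is limited). The gripper opens to 85 mm and grips with 20 to 120 N. Pads are 22 mm wide; open, the fingers measure 114 mm over their backs; the gripper's body (76 mm by 85 mm) begins 54 mm behind the grasp point. The pads swing forward as they close: fully open they stand 13 mm farther back than shut.
Start: joints at [72.708, 18.312, 89.639, -0, 72.044, -1.146], TCP at [159.9, 552.334, 231.338] pointing down, gripper open.
Joint ranges: [-177.97, 177.97], [-48.28, 115.42], [12.27, 149.76], [-77.06, 257.06], [2.81, 150.46], [-146.56, 146.56]. Speed limits (degrees/s): [147.25, 147.25, 180, 180, 180, 180].

### API

Orientations are given as a 3x3 rotation matrix whose columns are the frame's x, y, z axes.
In Python, from cell import bot gives the robot as it stands.
- The arm moves only by the tool servo_tool, never from a script. Its arguments are lists of equal length, an entry for each row: "xyz": the shift along the tool's x, y, z in m, a list of three; "turn": the turn about the tool's z in degrees. A call has 1 to 12 rows; each row is the pose to reach, as a shift and turn from the pose commanded when the call began, along the tool's axes at that moment; what a row does not reach only later rows make up. A row lasts 1/8 s, in which the tool goes at most 62.5 mm and 10.7 degrees, less where a joint would pass 70% of its speed; a pose out of reach is approached as far as the arm can. A call with a gripper value outside its range is refused whole. "gripper" is the closure, from 0 (fully open) to 1 (shut), set as the call begins (left out, the last holds). The fingers move at their own pace and stop on an object; "force" is the grip in N (left out, the last holds). Time passes only in rows, so rows that repeat a pose let the fingers close. It gives the time, the measured TCP pose, the force and the opening at its end, in the units of the state.
- bot.get_state(): the state, without advancing time (a new reading comes with each control period).
- bot.camera(name): name is "scene" or "top" or "wrist"; returns a dict with "frame" (384x512x3 uint8, red, green, blue), "mtx" (3x3 intrinsics, pixels), "R" (3x3) and "t" (3): a world point X has camera coordinates R X + t. Camera axes: x right, y down, z forward; pixel columns grow to the right and rows downward; lengths in mm; the calibration is good to about 2 mm. The wrist camera is an equidistant fisheye: a pixel r from the principal point sees the ray r / f radians off the axis. A picture is of the moment at which its call begins. There is no depth.
- bot.sign_off(): hands the job in, once; it reports no verdict.
The state is a dict: "t": time; "joints": joint angles; "qvel": joint speeds; "effort": joint torques, N m; "tcp_pos": TCP position; "tcp_rot": TCP orientation; "contact_force": force on the tool from outside, world axes, zero at the start; "moment": the same for the moment, N m; "gripper_width": opening from 0.0 (shut) to 1.0 (fully open).
Only numpy, scipy, OpenCV 4.12 (cv2) and the standard library are available. Lean on these libraries where they do the work, as an engineer would, in place of code of your own. Each camera call takes 0.05 s, during which the arm holds its last target.

### The job

The toothed steel rack bar is too long for either bay of the grey parts tote. Slide the orange divider towards the white block until the bay with the blue patch is long enough, then lay the bar flat in that bay, lengthwise along the tote, and let go. Lay it down rather than dropping it, and leave the white block lying in its own bay.

Things in the scene. Friction and masses are not known exactly. Their poses are not given: they have to be found in the camera images.
- tote: Open grey parts tote screwed to the bench: outside 300 mm along its x (length), 134 mm along its y, 40 mm high; walls and floor 5 mm thick. Origin: centre of its underside, at bench height; z up. The orange divider parts it into a +x and a -x bay. Either one may hold the white block, near its end wall; the other, for the rack bar, has a flat blue floor patch (50 x 110 mm) near its end wall.
- divider_grip (a point): Centre of the divider's orange tab, 60 mm above the bench; axes as the tote's. Tab 12 mm (x) by 30 mm (y), from 40 to 80 mm up, amid an orange plate 8 mm thick, 40 mm high, as wide as the tote. Slides along tote x, up to 70 mm either way of the middle (stops), 3 N friction, stays put; starts within 20 mm of the middle. At a stop the bays are 211 and 71 mm long, the block untouched.
- rack_mid (a point): Centre of the toothed steel rack bar: square-edged, 170 mm long (its x), 18 mm wide (y), 20 mm high (z up), shallow teeth on top, about 0.4 kg. It starts flat on the bench, this point 10 mm up. Not wanted: the lever (round rod, white square boss, red ball, 175 mm long) lying beside it, a stack of small white plates and a round steel pinion.
- block_mid (a point): Centre of the loose white painted block, 45 mm (x, along the tote within 5 degrees) by 70 mm (y) by 26 mm high, on the tote's floor near one end wall, its top 31 mm above the bench. It marks the short bay.
Not all that is in view belongs to the job. What is shaped like the part that bears rack_mid but brown, green or pink is not meant.

How it is judged (in metres and radians):
On the way:
1. the divider has been slid towards the white block, at least 26 mm past the tote's middle (((x of block_mid in the frame of tote above 0 m and x of divider_grip in the frame of tote above 0.026 m) or (x of block_mid in the frame of tote below 0 m and x of divider_grip in the frame of tote below -0.026 m))), for 0.1 s.
At the end, for the whole second after the job is handed in: Divider at least 26 mm past the tote's middle on the block's side; bar at rest, released, flat on the tote floor (centre under 22 mm up, level within 4 deg) in the other bay, lengthwise within 12 deg, its centre within 60 mm of the mid-line; block within 30 mm of its start (((x of block_mid in the frame of tote above 0 m and x of divider_grip in the frame of tote above 0.026 m) or (x of block_mid in the frame of tote below 0 m and x of divider_grip in the frame of tote below -0.026 m)) and ((x of block_mid in the frame of tote above 0 m and x of rack_mid in the frame of tote below 0 m) or (x of block_mid in the frame of tote below 0 m and x of rack_mid in the frame of tote above 0 m)) and z of rack_mid in the frame of tote between 0.005 and 0.022 m and x of rack_mid in the frame of tote between -0.08 and 0.08 m and y of rack_mid in the frame of tote between -0.06 and 0.06 m and angle between the x axis of rack_mid and the x axis of tote, either way round below 0.21 rad and angle between rack_mid's own x axis and vertical between 1.5 and 1.64 rad and linear speed of rack below 0.02 m/s and angular speed of rack below 0.1 rad/s and distance of block_mid from where it was at the start of the episode below 0.03 m); the robot touches nothing.
It fails at once if the white block moved 30 mm or more (distance of block_mid from where it was at the start of the episode above 0.03 m).
It fails at once if the rack bar was dropped: falling free faster than 0.4 m/s with its centre more than 55 mm above the bench (contact force between rack and the arm below 0.05 N and contact force between rack and the fingers below 0.05 N and contact force between rack and anything else below 0.05 N and height (world z) of rack_mid above 0.055 m and linear speed of rack above 0.4 m/s).
It also fails if it takes over 48 s, if anything falls off the work surface, if the arm or the gripper's body presses on something with over 40 N, if the wrist force passes 120 N, or if a joint passes its speed limit or range.

## Working session

There is one attempt and no reset: what is moved stays moved. The work goes in short steps, Python scripts to look and compute and a tool call to move; the robot and the scene stay as the last step left them, time stands still between calls to the robot, and variables do not carry over. Pictures are saved under pics/ and viewed, and the job is handed in when it is done.

Besides the shell and the picture viewer there is one more tool, called after "Emit:" as name([rows], argument=value, ...), one row to a line, values as JSON. servo_tool: Moves the arm, as the interface text tells. Its arguments: {"type":"object","properties":{"xyz":{"type":"array"},"turn":{"type":"array"},"gripper":{"type":"number"},"force":{"type":"number"}},"required":["xyz","turn"]}

```bash
mkdir -p pics; ls
python3 - <<'E'
from cell import bot
import cv2,numpy as np,pickle
d={}
for n in ["scene","top","wrist"]:
    c=bot.camera(n); d[n]=c
    cv2.imwrite(f"pics/a_{n}.png",c["frame"][:,:,::-1])
    print(n,c["mtx"].tolist(),np.round(c["R"],4).tolist(),np.round(c["t"],1).tolist())
pickle.dump(d,open("a.pkl","wb"))
s=bot.get_state();print(s)
print(bot.hold_point_z)
E
```

```text
pics
scene [[373.4676753628506, 0.0, 250.43611717782548], [0.0, 373.4676753628506, 193.34200425714965], [0.0, 0.0, 1.0]] [[-0.3373, 0.9413, 0.0118], [0.7611, 0.2801, -0.5851], [-0.554, -0.1884, -0.8109]] [301.9, -327.9, 1207.6]
top [[365.5167632586667, 0.0, 255.11476461816324], [0.0, 365.5167632586667, 191.99151459509392], [0.0, 0.0, 1.0]] [[-0.0046, -0.9999, -0.0109], [-0.9883, 0.0062, -0.1525], [0.1526, 0.0101, -0.9882]] [-133.2, 522.3, 763.0]
wrist [[297.3186396354542, 0.0, 252.832683819473], [0.0, 297.3186396354542, 195.7903634183665], [0.0, 0.0, 1.0]] [[0.2798, 0.96, -0.0015], [0.9249, -0.2692, 0.2684], [0.2573, -0.0765, -0.9633]] [-573.6, -33.0, 377.7]
{'t': 0.15, 'joints': array([ 7.27078586e+01,  1.83426787e+01,  8.96894120e+01, -2.69755982e-04,
        7.20428080e+01, -1.14558955e+00]), 'qvel': array([-0.00168662, -0.03014139, -0.19047784,  0.04118166, -0.00275398,
       -0.01513095]), 'effort': array([-1.43139441e-03, -4.15846503e+01, -2.34348142e+01, -1.92703296e-04,
        5.99024890e-03, -2.67878306e-05]), 'tcp_pos': array([159.79990215, 551.99034672, 230.68724794]), 'tcp_rot': array([[-9.60553924e-01,  2.78093530e-01, -3.84289033e-04],
       [ 2.78093795e-01,  9.60553112e-01, -1.24947404e-03],
       [ 2.16593799e-05, -1.30705559e-03, -9.99999146e-01]]), 'contact_force': array([-0.3543236 ,  0.36706581,  0.39992863]), 'moment': array([ 0.01644914,  0.00262249, -0.0059365 ]), 'gripper_width': 0.9980106134877152}
18.700000000000003
```

View pics/a_top.png

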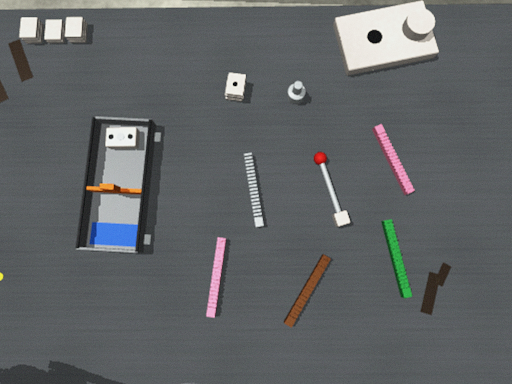

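View pics/a_scene.png

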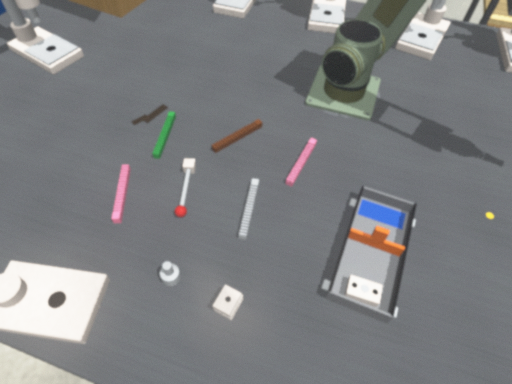

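View pics/a_wrist.png

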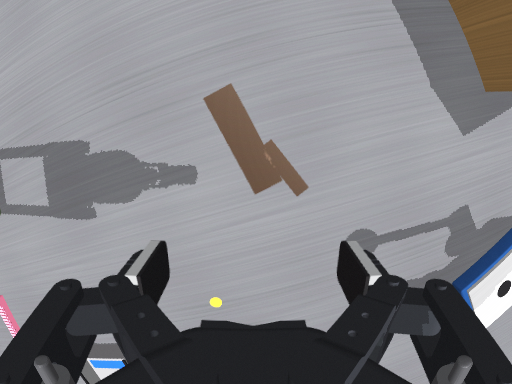

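Candidates for the rack (top view): silver toothed bar (254,190); lever (332,190); pink bars (394,158) and (217,277); brown (308,290); green (397,258); the dark flat bits are no bars. I choose the silver one and check it in close crops.

Run:
```python
import cv2,numpy as np,pickle
d=pickle.load(open("a.pkl","rb"))
f=d["top"]["frame"][:,:,::-1]
a=cv2.resize(f[110:260,70:170],None,fx=4,fy=4,interpolation=cv2.INTER_CUBIC)
b=cv2.resize(f[140:240,230:280],None,fx=6,fy=6,interpolation=cv2.INTER_CUBIC)
o=np.zeros((600,700,3),np.uint8);o[:600,:400]=a;o[:600,400:700]=b
cv2.imwrite("pics/crop1.png",o)
f=d["scene"]["frame"][:,:,::-1]
cv2.imwrite("pics/crop2.png",cv2.resize(f[170:325,225:425],None,fx=3.8,fy=3.8,interpolation=cv2.INTER_CUBIC))
```

```text
(no output)
```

View pics/crop1.png

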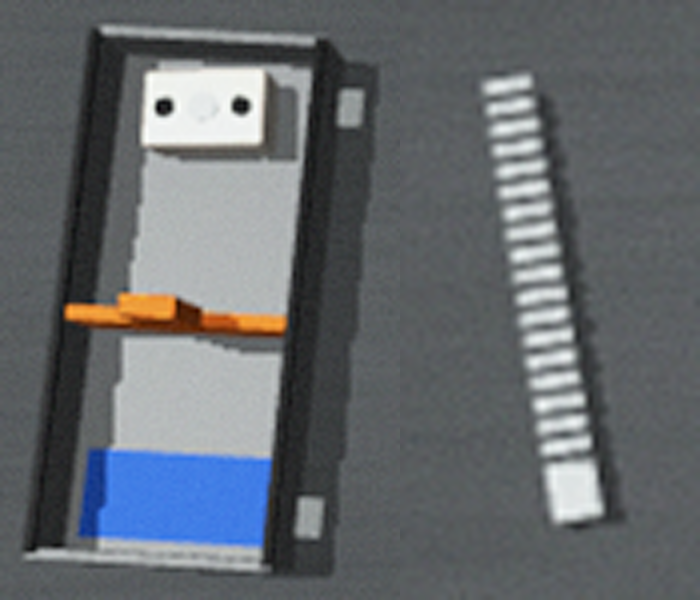

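View pics/crop2.png

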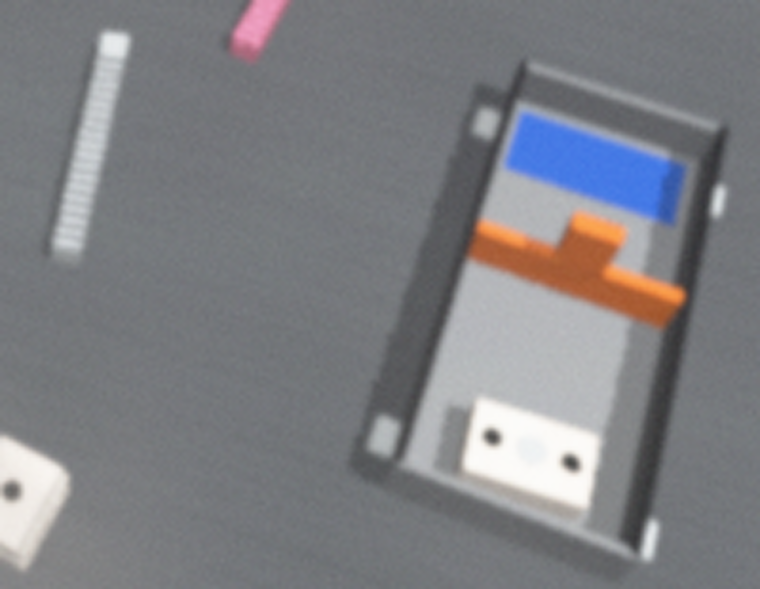

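Confirmed: the toothed silver bar is at about (254,190), the block sits at the far end of the tote (122,137), and the divider tab is at about (107,187). I'll fit the poses from corners in both views.

```bash
cat > h.py <<'E'
import numpy as np
from scipy.optimize import least_squares
def proj(c,X):
    p=(np.asarray(X)@c["R"].T+c["t"]); return p[:,:2]/p[:,2:]*[c["mtx"][0,0],c["mtx"][1,1]]+c["mtx"][:2,2]
def pose(p,X):
    c,s=np.cos(p[2]),np.sin(p[2]); X=np.asarray(X,float)
    return np.c_[p[0]+c*X[:,0]-s*X[:,1],p[1]+s*X[:,0]+c*X[:,1],X[:,2]]
def fit(obs,p0):  # obs list of (cam, X, pix)
    f=lambda p:np.concatenate([(proj(c,pose(p,X))-u).ravel() for c,X,u in obs])
    r=least_squares(f,p0,x_scale=[10,10,.05],loss="soft_l1"); return r.x,r.fun.reshape(-1,2)
E
python3 - <<'E'
import pickle,numpy as np
from h import *
d=pickle.load(open("a.pkl","rb"));T,S=d["top"],d["scene"]
t4=lambda a:(np.array(a)+.5)/4-.5+[70,110]
t6=lambda a:(np.array(a)-[400,0]+.5)/6-.5+[230,140]
s3=lambda a:(np.array(a)+.5)/3.8-.5+[225,170]
# tote x: +x = towards far (block) end
R=[[150,67,40],[150,-67,40],[-150,67,40],[-150,-67,40]]
to=t4([(98,27),(328,38),(25,555),(272,572)]); so=s3([(640,558),(403,463),(723,127),(525,62)])
for o in ([(T,R,to)],[(S,R,so)],[(T,R,to),(S,R,so)]):
    p,r=fit(o,[500,400,0]);print("tote",p[:2],np.degrees(p[2]),np.abs(r).max())
tote=p
B=[[85,9,20],[85,-9,20],[-85,-9,20],[-85,9,20]]
tb=t6([(481,82),(530,73),(604,517),(553,525)]);sb=s3([(82,250),(53,243),(102,30),(131,36)])
for o in ([(T,B,tb)],[(S,B,sb)],[(T,B,tb),(S,B,sb)]):
    p,r=fit(o,[500,0,0]);print("bar",p[:2],np.degrees(p[2]),np.abs(r).max())
bar=p
def back(c,u,z):
    u=np.atleast_2d(u);ray=np.c_[(u-c["mtx"][:2,2])/c["mtx"][0,0],np.ones(len(u))]@c["R"]
    o=-c["R"].T@c["t"];return o+ray*((z-o[2])/ray[:,2])[:,None]
def loc(P):
    c,s=np.cos(tote[2]),np.sin(tote[2]);q=P[:,:2]-tote[:2];return np.c_[c*q[:,0]+s*q[:,1],-s*q[:,0]+c*q[:,1]]
for n,P in [("tab T",back(T,t4([(118,295),(180,296),(172,320),(120,313)]),80)),("tab S",back(S,s3([(575,212),(626,230),(613,250),(568,238)]),80)),
 ("plate T",back(T,t4([(66,304),(286,316),(286,331),(66,320)]),40)),("plate S",back(S,s3([(478,221),(685,289),(681,300),(474,231)]),40)),
 ("block T",back(T,t4([(145,71),(270,69),(265,152),(141,147)]),31)),("block S",back(S,s3([(475,395),(600,435),(590,510),(463,475)]),31))]:
    l=loc(P);print(n,l.round(1).tolist(),l.mean(0).round(1),P.mean(0).round(1))
E
```

```text
tote [545.27322529 173.79347056] -3.768126163141784 0.5760353803630807
tote [545.84097695 174.61607362] -3.2300946055750117 1.766756659959583
tote [545.58062238 174.26161281] -3.536738422597081 2.2329844811971498
bar [ 531.64331132 -131.42883907] 9.010259898703303 0.31739524063425506
bar [ 532.82214561 -133.34745465] 9.031996788993183 0.43659296388185
bar [ 532.12559642 -132.28401994] 8.936915124686301 0.9658455473499998
tab T [[-10.9, 16.2], [-9.7, -16.5], [-22.6, -13.8], [-20.4, 13.9]] [-15.9  -0.1] [529.7 175.2  80. ]
tab S [[-18.5, -15.5], [-18.3, 14.0], [-2.2, 9.8], [0.4, -15.5]] [-9.6 -1.8] [535.8 173.1  80. ]
plate T [[-11.4, 62.6], [-11.4, -59.9], [-19.7, -60.8], [-20.3, 61.5]] [-15.7   0.9] [530.  176.1  40. ]
plate S [[-16.8, -63.1], [-20.5, 60.9], [-12.2, 60.0], [-9.0, -63.5]] [-14.6  -1.4] [530.9 173.7  40. ]
block T [[127.0, 38.9], [132.1, -32.7], [83.1, -35.1], [82.2, 35.9]] [106.1   1.8] [651.6 169.5  31. ]
block S [[90.1, -35.4], [85.5, 34.9], [130.3, 38.6], [138.7, -29.7]] [111.1   2.1] [656.6 169.5  31. ]
```

Emit:
servo_tool([
  [-0.025,-0.014,0.0],
  [-0.065,-0.036,0.0],
  [-0.11,-0.062,0.01],
  [-0.16,-0.09,0.02],
  [-0.21,-0.118,0.03],
  [-0.26,-0.146,0.045],
  [-0.31,-0.174,0.06],
  [-0.355,-0.2,0.075],
  [-0.395,-0.222,0.085],
  [-0.43,-0.242,0.09],
  [-0.45,-0.253,0.09],
  [-0.46,-0.259,0.09],
], turn=[5,11,18,26,34,42,50,58,65,71,75,77.5], gripper=0.5)

```text
t: 1.65
tcp_pos: [530.2, 175.2, 141.3]
tcp_rot: [[0.066, 0.998, -0.0], [0.998, -0.066, 0.0], [0.0, -0.0, -1.0]]
contact_force: [0.4, -0.6, -0.3]
gripper_width: 0.501
```

```bash
cat >> h.py <<'E'
def rel(s,tgt,yaw=None):
    "tool shift (m) and turn from measured pose to world tgt mm, x-axis yaw deg"
    R=s["tcp_rot"];d=R.T@(np.array(tgt)-s["tcp_pos"])/1000
    y=np.degrees(np.arctan2(R[1,0],R[0,0]))
    print("t",round(s["t"],2),"tcp",s["tcp_pos"].round(1),"yaw",round(y,2),"F",s["contact_force"].round(1),"w",round(s["gripper_width"],3))
    print("shift",d.round(4),"turn",None if yaw is None else round(y-yaw,2))
E
python3 - <<'E'
from cell import bot
import cv2
from h import *
rel(bot.get_state(),[529.8,175.2,47],86.4)
for n in("top","wrist"):
    c=bot.camera(n);cv2.imwrite(f"pics/b_{n}.png",c["frame"][:,:,::-1])
E
```

```text
t 1.65 tcp [530.2 175.2 141.3] yaw 86.2 F [ 0.4 -0.6 -0.3] w 0.501
shift [-0.0001 -0.0004  0.0943] turn -0.2
```

View pics/b_wrist.png

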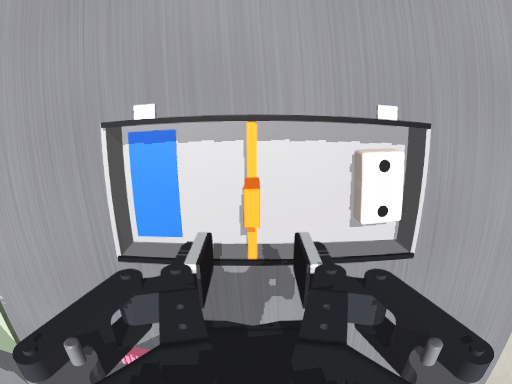

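The fisheye shows the tab at (252,205), midway between the fingers (columns 212 and 300). I'll descend and slide the divider with the rear finger.

Emit:
servo_tool([
  [0,0,0.02],
  [0,0,0.045],
  [0,0,0.07],
  [0,0,0.088],
  [0,0,0.094],
  [0,0,0.094],
  [0,0.01,0.094],
  [0,0.018,0.094],
  [0,0.026,0.094],
  [0,0.034,0.094],
  [0,0.042,0.094],
  [0,0.05,0.094],
], turn=[0,0,0,0,0,0,0,0,0,0,0,0])

```text
t: 3.25
tcp_pos: [580.0, 172.4, 47.3]
tcp_rot: [[0.064, 0.998, -0.0], [0.998, -0.064, 0.0], [0.0, -0.0, -1.0]]
contact_force: [-3.1, 2.0, 3.3]
gripper_width: 0.499
```

Emit:
servo_tool([
  [0,0.008,0],
  [0,0.016,0],
  [0,0.024,0],
  [0,0.032,0],
  [0,0.038,0],
  [0,0.042,0],
  [0,0.045,0],
  [0,0.045,0],
  [0,0.04,-0.005],
  [0,0.037,-0.03],
  [0,0.037,-0.07],
  [0,0.037,-0.11],
], turn=[0,0,0,0,0,0,0,0,0,0,0,0])

```text
t: 4.75
tcp_pos: [616.7, 169.9, 158.7]
tcp_rot: [[0.063, 0.998, 0.001], [0.998, -0.063, -0.0], [-0.0, 0.001, -1.0]]
contact_force: [-0.4, 0.9, 0.7]
gripper_width: 0.502
```

Run:
```python
from cell import bot
import cv2
from h import *
rel(bot.get_state(),[532,-132.2,120],9)
for n in("top","wrist"):
    c=bot.camera(n);cv2.imwrite(f"pics/c_{n}.png",c["frame"][:,:,::-1])
```

```text
t 4.75 tcp [616.7 169.9 158.7] yaw 86.36 F [-0.4  0.9  0.7] w 0.502
shift [-0.3069 -0.0654  0.0387] turn 77.36
```

View pics/c_wrist.png

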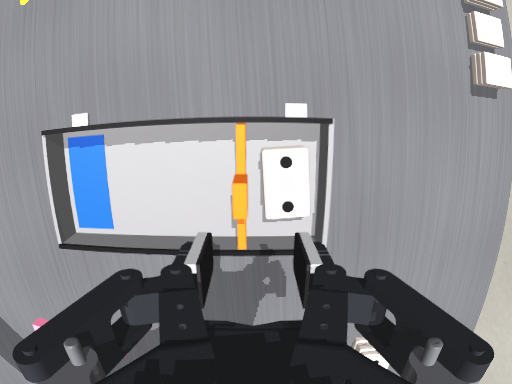

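The divider plate now stands at column 240, just short of the block (left edge 263), which is still in place. On to the bar.

Emit:
servo_tool([
  [-0.015,-0.003,0],
  [-0.04,-0.009,0],
  [-0.07,-0.015,0],
  [-0.105,-0.022,0],
  [-0.14,-0.03,0.005],
  [-0.175,-0.037,0.01],
  [-0.21,-0.045,0.016],
  [-0.24,-0.051,0.022],
  [-0.265,-0.057,0.028],
  [-0.288,-0.061,0.034],
  [-0.302,-0.064,0.038],
  [-0.307,-0.0655,0.0385],
], turn=[4,10,17,25,33,41,49,57,64,70,75,77.4])

```text
t: 6.35
tcp_pos: [531.0, -132.8, 118.1]
tcp_rot: [[0.988, 0.153, -0.001], [0.153, -0.988, 0.0], [-0.001, -0.0, -1.0]]
contact_force: [-0.3, 0.6, 0.0]
gripper_width: 0.501
```

Run:
```python
from cell import bot
import cv2
from h import *
rel(bot.get_state(),[532,-132.2,4],9)
for n in("top","wrist","scene"):
    c=bot.camera(n);cv2.imwrite(f"pics/d_{n}.png",c["frame"][:,:,::-1])
```

```text
t 6.35 tcp [ 531.  -132.8  118.1] yaw 8.83 F [-0.3  0.6  0. ] w 0.501
shift [ 0.0012 -0.0004  0.1141] turn -0.17
```

View pics/d_wrist.png

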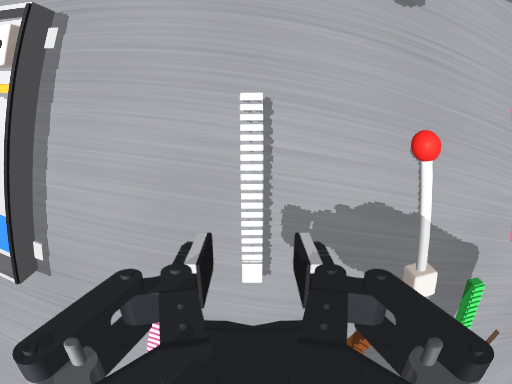

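View pics/d_scene.png

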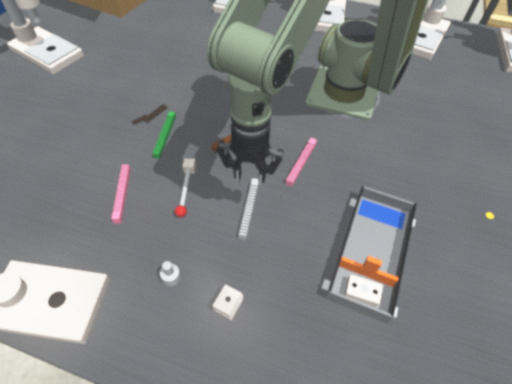

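Run:
```python
from cell import bot
import cv2
from h import *
c=bot.camera("wrist");f=c["mtx"][0,0]
def back(u,z):
    d=np.array(u)-c["mtx"][:2,2];r=np.hypot(*d);th=r/f
    ray=np.r_[np.sin(th)*d/r,np.cos(th)]@c["R"];o=-c["R"].T@c["t"];return o+ray*(z-o[2])/ray[2]
P=[back(u,20) for u in [(240,93),(263,93),(262,283),(242,283)]]
print(np.round(P,1),np.mean(P,0))
```

```text
[[ 614.3 -108.9   20. ]
 [ 617.1 -126.9   20. ]
 [ 449.1 -153.8   20. ]
 [ 446.2 -135.1   20. ]] [ 531.65958267 -131.16498081   20.        ]
```

The wrist view agrees (centre 531.7, -131.2). Descend, close and lift slightly.

Emit:
servo_tool([
  [0.001,-0.001,0.02],
  [0.001,-0.001,0.045],
  [0.001,-0.001,0.07],
  [0.001,-0.001,0.09],
  [0.001,-0.001,0.105],
  [0.001,-0.001,0.112],
  [0.001,-0.001,0.114],
  [0.001,-0.001,0.114],
], turn=[0,0,0,0,0,0,0,0])

```text
t: 7.55
tcp_pos: [532.9, -131.0, 5.2]
tcp_rot: [[0.988, 0.156, 0.001], [0.156, -0.988, -0.0], [0.001, 0.0, -1.0]]
contact_force: [0.1, 0.5, -0.5]
gripper_width: 0.502
```

Emit:
servo_tool([
  [0,0,0],
  [0,0,0],
  [0,0,0],
  [0,0,0],
  [0,0,0],
  [0,0,0],
  [0,0,0],
  [0,0,0],
  [0,0,-0.005],
  [0,0,-0.012],
  [0,0,-0.02],
  [0,0,-0.02],
], turn=[0,0,0,0,0,0,0,0,0,0,0,0], gripper=1.0, force=70)

```text
t: 9.05
tcp_pos: [533.1, -131.0, 25.5]
tcp_rot: [[0.988, 0.156, 0.002], [0.156, -0.988, -0.0], [0.002, 0.001, -1.0]]
contact_force: [1.3, -0.2, -3.5]
gripper_width: 0.185
```

Run:
```python
from cell import bot
import cv2
from h import *
a=np.radians(-3.6);p=np.array([545.5,174.2])+np.array([np.cos(a),np.sin(a)])*-43
print(p)
rel(bot.get_state(),[*p,110],-3.6)
for n in("wrist","scene"):
    c=bot.camera(n);cv2.imwrite(f"pics/e_{n}.png",c["frame"][:,:,::-1])
```

```text
[502.58485068 176.89999234]
t 9.05 tcp [ 533.1 -131.    25.5] yaw 8.96 F [ 1.3 -0.2 -3.5] w 0.185
shift [ 0.018  -0.3089 -0.0846] turn 12.56
```

View pics/e_wrist.png

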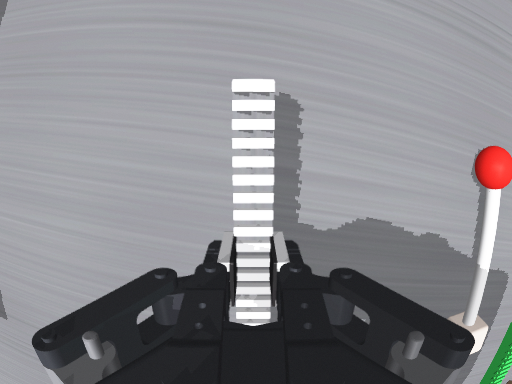

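View pics/e_scene.png

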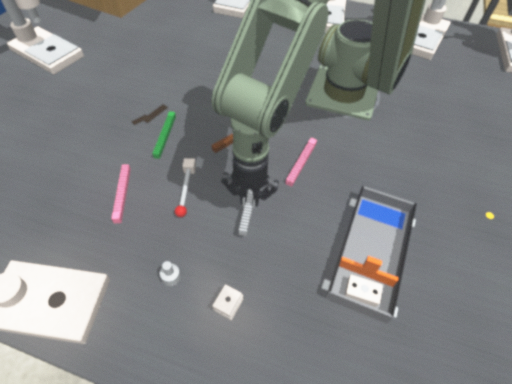

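The bar is held level at its middle (wrist column 253), and the wrist force of 3.5 N fits 0.4 kg. Carry it over the tote.

Emit:
servo_tool([
  [0,0,-0.02],
  [0.001,0,-0.05],
  [0.002,-0.01,-0.075],
  [0.003,-0.035,-0.085],
  [0.005,-0.07,-0.085],
  [0.007,-0.11,-0.085],
  [0.009,-0.15,-0.085],
  [0.012,-0.19,-0.085],
  [0.014,-0.23,-0.085],
  [0.016,-0.265,-0.085],
  [0.018,-0.294,-0.085],
  [0.018,-0.309,-0.085],
], turn=[0,0,0,1.5,3,4.5,6,8,10,11.5,12.3,12.6])

```text
t: 10.65
tcp_pos: [501.7, 178.2, 109.5]
tcp_rot: [[0.998, -0.062, -0.001], [-0.062, -0.998, -0.0], [-0.001, 0.0, -1.0]]
contact_force: [1.2, -0.3, -4.3]
gripper_width: 0.19
```

Run:
```python
from cell import bot
import cv2
from h import *
rel(bot.get_state(),[502.6,176.9,11],-3.6)
for n in("wrist","scene","top"):
    c=bot.camera(n);cv2.imwrite(f"pics/f_{n}.png",c["frame"][:,:,::-1])
    if n=="top":
        cv2.imwrite("pics/f_topc.png",cv2.resize(c["frame"][90:280,40:200,::-1],None,fx=3,fy=3))
```

```text
t 10.65 tcp [501.7 178.2 109.5] yaw -3.57 F [ 1.2 -0.3 -4.3] w 0.19
shift [0.001  0.0013 0.0985] turn 0.03
```

View pics/f_wrist.png

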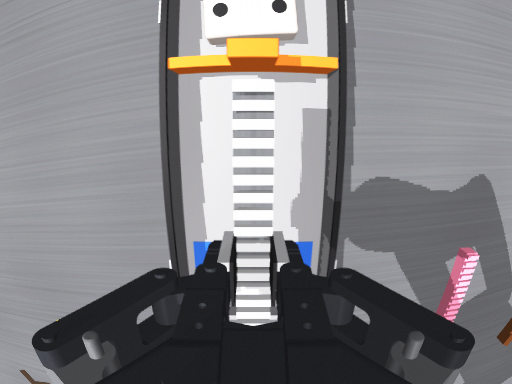

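View pics/f_topc.png

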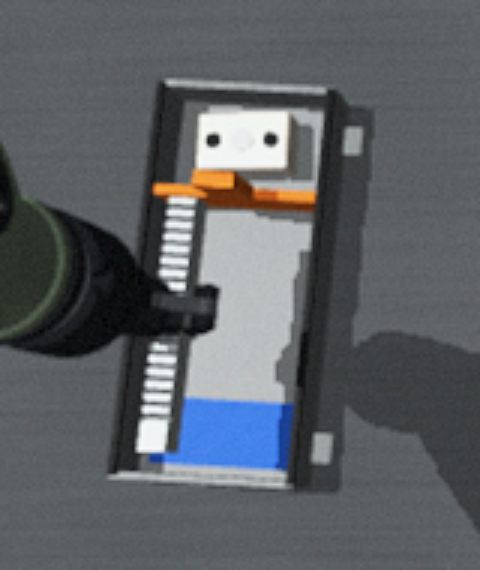

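The bar lines up with the bay in the wrist view: the divider is ahead at row 63, the bar tip at row 80 is still elevated, and both walls clear. Descend, slowly at the end.

Emit:
servo_tool([
  [0.0,0.001,0.012],
  [0.0,0.001,0.03],
  [0.0,0.001,0.048],
  [0.0,0.001,0.064],
  [0.0,0.001,0.077],
  [0.0,0.001,0.086],
  [0.0,0.001,0.091],
  [0.0,0.001,0.094],
  [0.0,0.001,0.0955],
  [0.0,0.001,0.0965],
  [0.0,0.001,0.0965],
], turn=[0,0,0,0,0,0,0,0,0,0,0])

```text
t: 12.18
tcp_pos: [502.2, 176.2, 13.5]
tcp_rot: [[0.998, -0.063, 0.0], [-0.063, -0.998, 0.0], [0.0, -0.0, -1.0]]
contact_force: [0.0, -0.2, -2.9]
gripper_width: 0.192
```

Emit:
servo_tool([
  [0,0,0.001],
  [0,0,0.002],
  [0,0,0.003],
  [0,0,0.003],
], turn=[0,0,0,0])

```text
t: 12.68
tcp_pos: [502.1, 176.1, 10.6]
tcp_rot: [[0.998, -0.064, 0.0], [-0.064, -0.998, 0.0], [0.0, -0.0, -1.0]]
contact_force: [-1.2, 0.5, 0.2]
gripper_width: 0.188
```

The weight has come off the wrist, so the bar is on the floor. Open to about half and rise.

Emit:
servo_tool([
  [0,0,0],
  [0,0,0],
  [0,0,0],
  [0,0,0],
  [0,0,0],
  [0,0,0],
], turn=[0,0,0,0,0,0], gripper=0.5)

```text
t: 13.42
tcp_pos: [502.1, 176.1, 10.3]
tcp_rot: [[0.998, -0.064, 0.0], [-0.064, -0.998, 0.0], [0.0, -0.0, -1.0]]
contact_force: [-0.6, -0.5, -0.0]
gripper_width: 0.5
```

Emit:
servo_tool([
  [0,0,-0.005],
  [0,0,-0.015],
  [0,0,-0.03],
  [0,0,-0.055],
  [0,0,-0.085],
  [0,0,-0.12],
  [-0.03,0.03,-0.16],
  [-0.06,0.07,-0.2],
  [-0.06,0.12,-0.22],
  [-0.06,0.17,-0.22],
  [-0.06,0.21,-0.22],
  [-0.06,0.21,-0.22],
], turn=[0,0,0,0,0,0,0,0,0,0,0,0])

```text
t: 14.92
tcp_pos: [428.5, -31.6, 231.5]
tcp_rot: [[0.998, -0.068, 0.002], [-0.068, -0.998, -0.0], [0.002, 0.0, -1.0]]
contact_force: [-0.7, -0.0, 0.0]
gripper_width: 0.502
```

Run:
```python
from cell import bot
import cv2,pickle
from h import *
s=bot.get_state();rel(s,[502.6,176.9,11],-3.6)
d={n:bot.camera(n) for n in("scene","top")};pickle.dump(d,open("g.pkl","wb"))
cv2.imwrite("pics/g_top.png",cv2.resize(d["top"]["frame"][110:260,70:170,::-1],None,fx=4,fy=4,interpolation=cv2.INTER_CUBIC))
cv2.imwrite("pics/g_scene.png",cv2.resize(d["scene"]["frame"][170:325,225:425,::-1],None,fx=3.8,fy=3.8,interpolation=cv2.INTER_CUBIC))
```

```text
t 14.93 tcp [428.5 -31.6 231.5] yaw -3.89 F [-0.7 -0.   0. ] w 0.502
shift [ 0.0594 -0.2131  0.2205] turn -0.29
```

View pics/g_top.png

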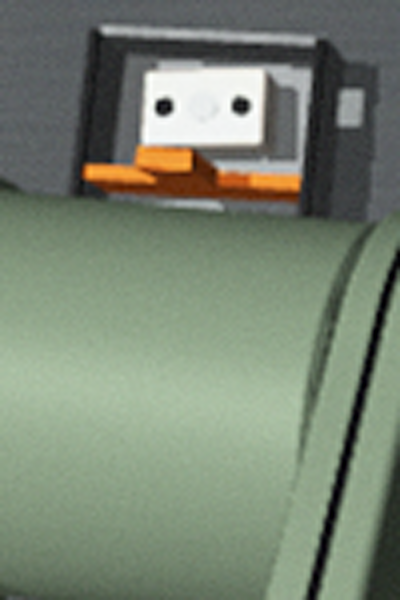

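View pics/g_scene.png

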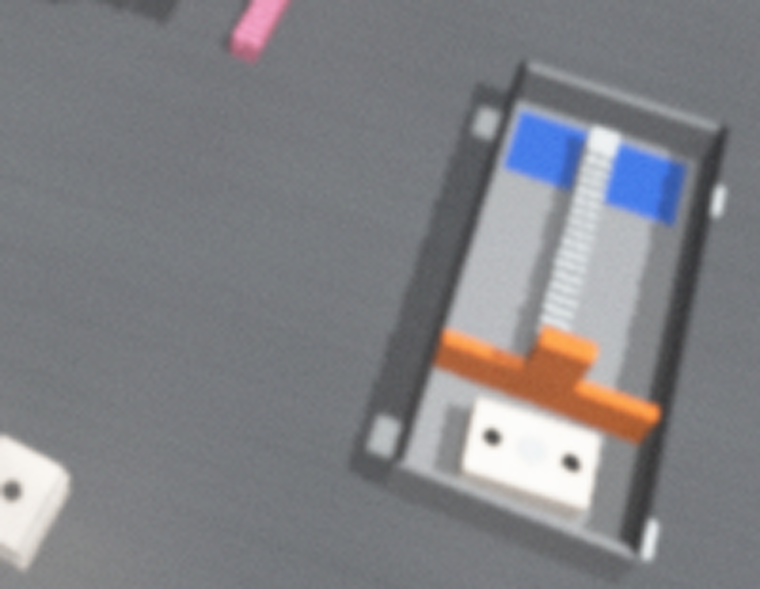

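The scene view shows the bar flat and lengthwise, with its near end at crop (603,135) on the blue patch. The divider is near the block, and the block is at unchanged pixels. One numeric check, then hand in.

Run:
```python
from cell import bot
import pickle
from h import *
S=pickle.load(open("g.pkl","rb"))["scene"]
t=[545.5,174.2,np.radians(-3.6)]
u=proj(S,pose(t,[[-128.5,9,25],[-128.5,-9,25],[64,-67+5,40],[64,62,40]]))
print(((u-[225,170]+.5)*3.8-.5).round(0))
bot.sign_off()
```

```text
[[625. 135.]
 [597. 126.]
 [445. 332.]
 [661. 413.]]
the job is handed in; nothing more can be done
```

I handed the job in at about 15 s of the 48 s allowed. The divider is slid over and the bar is laid in the blue-patch bay. No verdict is reported, so this rests on my own checks.

**What I did:**
- **Divider:** I straddled its tab with the half-open fingers and pushed it towards the white block, to about 64 mm past the tote's middle. It stopped short of the block.
- **Bar:** I gripped the silver toothed bar at its middle, carried it level, and lowered it to the tote floor. I opened the gripper only once the wrist no longer felt its weight, then backed the arm well away.

**Last checks:**
- **Bar:** in the scene view it lies flat and lengthwise in the blue-patch bay. Its near end was within a few millimetres of where I expected, nearer the +y side of the prediction's two corners than exactly on them.
- **Divider:** its plate edges matched a position of about +64 mm.
- **Block:** it was at the same pixels as at the start, in both the scene and top views.
- **Not checked:** the arm hid most of the tote in the final top view, so the bar's resting pose is confirmed from the scene camera only. I did not fit it numerically.

The scene and top cameras disagreed by about 1–2 mm on positions, which is within their stated calibration.

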